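# Square up and bolt the fence of a sawing jig

### The job

Get the jig ready for square cuts: push the flat aluminium fence round its pivot pin until it is fully back against the brass stop pin. Then lift the bolt by its red handle over the brass bump, slide it all the way across in front of the fence, and let it drop right down so that it locks. Leave the other things lying where they are, and let go at the end.

Things in the scene. Friction and masses are not known exactly. Their poses are not given: they have to be found in the camera images.
- jig: Plywood jig board fixed on the bench, 18 mm thick, carrying all the fittings. Origin on the bench top (z = 0); the board reaches from x = -140 to +95 mm and y = -235 to +185 mm. z up, +x away from the operator, +y to the operator's left. Brass stop pin behind the fence at x = 57, y = 10 mm. Two dark staples over the bolt at y = -160 and -45 mm reach 66 mm high, x = -16 to +12 mm.
- fence_pivot (a point): Axis of the fence's fixed pivot pin, at bench height, at x = 30, y = 150 mm in the jig's frame. The pin's head is 26 mm across, its top 53 mm above the bench.
- hood_edge (a point): Middle of the front lower edge of a chip hood's clear roof (yellow rim), 213 mm above the bench. The roof overhangs the bolt: jig x = -51 to +81, y = -190 to -20 mm; it stands on two grey posts at x = 77 to 89 mm, y = -184 and -26 mm, and is open in front. The bolt handle can be taken only with the tool leaning back towards the operator, 30 to 45 degrees from vertical.
- fence (a joint): Angle (rad) of the flat aluminium fence (red front edge) about its pivot pin: 0 = square, along the jig's y axis, against the stop; grows to 0.7 as its free end swings towards the operator (jig -x). A bar 40 mm wide, 18 mm thick, from 20 to 38 mm above the bench; it reaches 170 mm from the pivot axis, at 0 towards jig -y. It stays where it is left (friction about 0.12 N m).
- bolt (a joint): Travel (m) of the steel bolt, a 16 mm round bar 30 mm above the bench, along jig +y: 0 = drawn back, 0.06 = fully across in front of the fence (end stop). Friction about 1 N. Brass bumps 10 mm high catch the dark foot under the handle at 0.004 m: to travel on it must be lifted 11 mm or more; past 0.041 m it can drop again behind the bumps.
- fence_push (a point): Point on the fence's red front edge (the side towards the operator), 110 mm from the pivot axis along the fence and 20 mm in front of its centre line, half way up its thickness (29 mm above the bench): a good place to push.
- bolt_lift (a joint): Height by which the bolt is lifted straight up, m: 0 = down, 0.018 = upper stop. Lifting takes about 4 to 6 N; it falls back by itself when let go.
- bolt_grip (a point): Middle of the red grip of the bolt handle. The handle is a rod that rises from the bolt, leaning 40 degrees from vertical towards the operator (jig -x); its red grip is 20 mm in diameter and reaches 37 mm down along the rod and 30 mm up from this point. It moves with the bolt. Grasp it across jig y, with the tool in line with the rod.
- spare_handle: Turned wooden tool handle, 96 mm long, 18 mm thick, lying loose on the jig's board in front of the bolt. Leave it. Origin at the centre of its underside.
- pale_block: Pale wood block 45 x 62 x 58 mm, bystander. Origin at the centre of its underside.
- brown_block: Brown wood block 45 x 62 x 58 mm, bystander. Origin at the centre of its underside.

How it is judged (in metres and radians):
On the way, in this order (a step that is already met when the one before it is completed fails the run):
1. the fence is back against its stop while the bolt is still drawn back (value of joint fence below 0.03 rad and value of joint bolt below 0.012 m), for 0.2 s.
2. the bolt is lifted over the bump, with the fence still home (value of joint bolt_lift above 0.008 m and value of joint bolt above 0.012 m and value of joint fence below 0.035 rad), for 0.05 s.
3. the bolt is fully across and has dropped (value of joint bolt above 0.053 m and value of joint bolt_lift below 0.003 m), for 0.2 s.
At the end, for the whole second after the job is handed in: The fence stands within 2 degrees (0.035 rad) of square, the bolt is at least 53 of its 60 mm across in front of it and has dropped to within 3 mm of its seat (all of step 3 and value of joint fence below 0.035 rad); the robot touches nothing.
It fails at once if a bystander is moved more than 30 mm (distance of any of spare_handle, pale_block, brown_block from where it was at the start of the episode above 0.03 m).
It also fails if it takes over 48 s, if anything falls off the work surface, if the arm or the gripper's body presses on something with over 40 N, if the wrist force passes 120 N, or if a joint passes its speed limit or range.

### The arm

A 6-joint arm with a two-finger parallel gripper is mounted at the origin on the work surface; the furniture and walls round the work are solid. World frame = base frame: x ahead of the robot, y to its left, z up, the work surface at z = 0. Lengths are in mm, angles in rad, forces in N, time in s.
With the tool pointing down it reaches from about 375 to 825 mm from the base axis. Payload 5.5 kg.
Tool frame: the origin (TCP) lies midway between the tips of the shut fingers; the grasp point (between the pads) lies tcp_to_grasp behind it (tcp_to_grasp is the distance from the TCP to the grasp point, in mm); z points along the fingers, y is the line along which they close (so a half turn about z gives the same grasp; the last joint's range is limited). The gripper opens to 85 mm and grips with 20 to 120 N. Pads are 22 mm wide; open, the fingers measure 114 mm over their backs; the gripper's body (76 mm by 85 mm) begins 54 mm behind the grasp point. The pads swing forward as they close: fully open they stand 13 mm farther back than shut.
Start: joints at [-1.224, 0.314, -0.047, 1.21, 0, 1.571], TCP at [203.93, -564.276, 231.299] pointing down, gripper open.
Joint ranges: [-2.67, 2.67], [-0.69, 1.73], [-1.03, 1.25], [-2.08, 2.16], [-1.42, 1.45], [-3.14, 3.14]. Speed limits (rad/s): [2.39, 2.39, 3.01, 3.14, 3.14, 3.14].

### API

Orientations are given as [roll, pitch, yaw] about the fixed x, y, z axes, in that order (R = Rz(yaw) Ry(pitch) Rx(roll)).
In Python, from rig import get_state, capture, hand_in, tcp_to_grasp gives the robot as it stands.
- The arm moves only by the tool step_arm, never from a script. Its argument "rows" is a list of rows, each an object of numbers: "jaw": the gripper command: -1 is shut, 1 is fully open, values between are in proportion; "x", "y", "z": the shift along the tool's x, y, z each as a share of 0.04 m, from -1 to 1; "roll": the turn about the tool's z as a share of 4 degrees, from -1 to 1. In form: [{"jaw": .., "x": .., "y": .., "z": .., "roll": ..}, ...]. A call has exactly 8 rows; each row shifts and turns the commanded pose from where the row before left it, along the tool's axes as they then stand; what a row does not reach is not made up. A row lasts 1/10 s, in which the tool goes at most 50 mm and 8.59 degrees, less where a joint would pass 70% of its speed; a pose out of reach is approached as far as the arm can. A call with a number of a shift or a turn outside -1 to 1 is refused whole. A call with a gripper value outside its range is refused whole. The fingers move at their own pace and stop on an object; the grip force is fixed at half the most. Time passes only in rows, so rows that do not move let the fingers close, or fill a call up. It gives the time, the measured TCP pose, the force, the opening and the grip force at its end, in the units of the state.
- get_state(): the state, without advancing time (a new reading comes with each control period).
- capture(name): name is "scene" or "top" or "wrist"; returns a dict with "pixels" (480x640x3 uint8, red, green, blue), "fx", "fy", "cx", "cy" (pixels), "view" (4x4, takes a point from world to camera coordinates); the wrist camera has in their place "tool_from_camera" (4x4, takes a point from camera to tool coordinates, whose origin is the TCP and whose axes are the flange's). Camera axes: x right, y down, z forward; pixel columns grow to the right and rows downward; lengths in mm; the calibration is good to about 2 mm. A picture is of the moment at which its call begins: read the wrist's pose just before it. There is no depth.
- hand_in(): hands the job in; it is judged then, once.
The state is a dict: "clock": time; "joints": joint angles; "dq": joint speeds; "joint_torque": joint torques, N m; "tcp_pos": TCP position; "eef_rot": TCP orientation; "contact_force": force on the tool from outside, world axes, zero at the start; "ft_torque": the same for the moment, N m; "finger_gap": finger opening in mm; "grasp_force": force on a finger pad.
Only numpy, scipy, OpenCV 4.12 (cv2) and the standard library are available. Lean on these libraries where they do the work, as an engineer would, in place of code of your own. Each camera call takes 0.05 s, during which the arm holds its last target. There are 200 camera calls.

## Working session

There is one attempt and no reset: what is moved stays moved. The work goes in short steps, Python scripts to look and compute and a tool call to move; the robot and the scene stay as the last step left them, time stands still between calls to the robot, and variables do not carry over. Pictures are saved under pics/ and viewed, at most 10 in all, crops included, and the job is handed in when it is done.

Besides the shell and the picture viewer there is one more tool, called after "Call:" by a JSON object that holds its "method" and its "body", one argument or row to a line. step_arm: Moves the arm, as the interface text tells. Shift numbers are shares of 0.04 m and turn numbers shares of 4 degrees, none past 1 either way. Its arguments: {"type":"object","properties":{"rows":{"type":"array","items":{"type":"object","properties":{"jaw":{"type":"number"},"x":{"type":"number"},"y":{"type":"number"},"z":{"type":"number"},"roll":{"type":"number"}}}}},"required":["rows"]}

```bash
ls; mkdir -p pics; python3 - <<'E'
from rig import get_state,capture,tcp_to_grasp
import cv2,numpy as np
s=get_state();print({k:np.round(v,3).tolist() for k,v in s.items()},tcp_to_grasp)
for n in("scene","top","wrist"):
    c=capture(n);cv2.imwrite(f"pics/{n}0.png",c["pixels"][:,:,::-1])
    np.save(f"pics/{n}0.npy",c,allow_pickle=True)
    print(n,c["fx"],c["fy"],c["cx"],c["cy"],np.round(c.get("view",c.get("tool_from_camera")),3).tolist())
E
```

```text
pics
{'clock': 0.0, 'joints': [-1.224, 0.314, -0.048, 1.21, 0.0, 1.571], 'dq': [-0.001, -0.0, 0.0, 0.0, -0.001, 0.001], 'joint_torque': [-0.001, -53.958, 33.975, 0.019, -0.0, 0.0], 'tcp_pos': [203.73, -563.749, 230.45], 'eef_rot': [-3.14, -0.0, 0.347], 'contact_force': [0.16, 0.548, 0.729], 'ft_torque': [0.02, 0.002, 0.008], 'grasp_force': 0.0, 'finger_gap': 85.412} 18.700000000000003
scene 530.2442618515755 530.2442618515755 321.1920396440704 242.6634915995997 [[0.773, 0.634, -0.006, -349.491], [0.502, -0.618, -0.604, -257.565], [-0.387, 0.464, -0.797, 1611.267], [0.0, 0.0, 0.0, 1.0]]
top 604.1524097511684 604.1524097511684 318.11973012140885 248.57495775827277 [[0.28, -0.96, 0.015, -252.261], [-0.817, -0.246, -0.522, 476.243], [0.505, 0.134, -0.853, 1427.988], [0.0, 0.0, 0.0, 1.0]]
wrist 393.64818161463006 393.64818161463006 315.8607169504694 234.4574377477622 [[0.0, -0.959, -0.283, 72.841], [1.0, 0.0, 0.0, 0.101], [-0.0, -0.283, 0.959, -142.202], [0.0, 0.0, 0.0, 1.0]]
```

View pics/scene0.png

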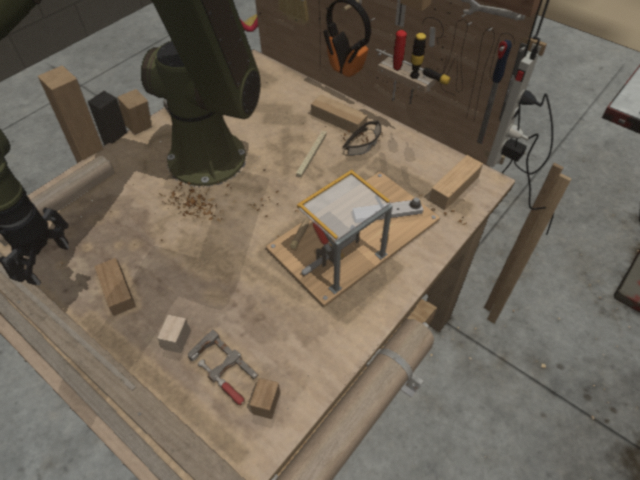

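View pics/top0.png

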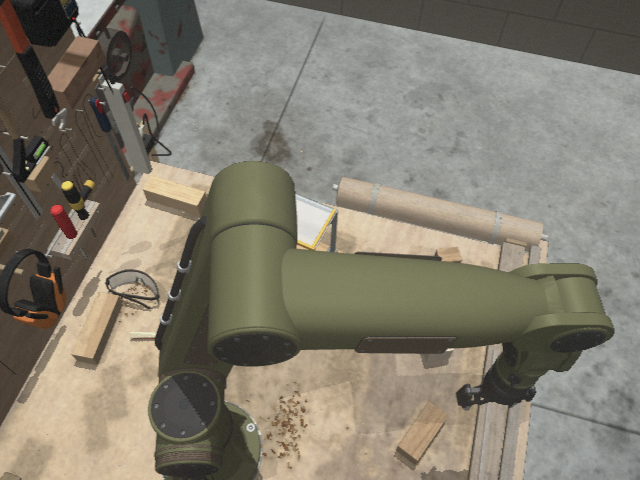

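```bash
python3 - <<'E'
import cv2
i=cv2.imread("pics/scene0.png")[160:310,255:455];cv2.imwrite("pics/crop0.png",cv2.resize(i,None,fx=4,fy=4,interpolation=cv2.INTER_CUBIC))
E
cat > h.py <<'E'
import numpy as np,cv2
from rig import get_state,capture,tcp_to_grasp
from scipy.spatial.transform import Rotation as Ro
def T_tool(s=None):
    s=s or get_state();T=np.eye(4);T[:3,:3]=Ro.from_euler("xyz",s["eef_rot"]).as_matrix();T[:3,3]=s["tcp_pos"];return T
def cam(name,save=None):
    s=get_state();c=capture(name)
    c["W"]=np.linalg.inv(np.array(c["view"])) if "view" in c else T_tool(s)@np.array(c["tool_from_camera"])
    if save: cv2.imwrite(save+".png",c["pixels"][:,:,::-1]);np.save(save+".npy",c,allow_pickle=True)
    return c
def load(save):
    c=np.load(save+".npy",allow_pickle=True).item()
    if "W" not in c:c["W"]=np.linalg.inv(np.array(c["view"]))
    return c
def ray(c,u,v):
    d=c["W"][:3,:3]@np.array([(u-c["cx"])/c["fx"],(v-c["cy"])/c["fy"],1.]);return c["W"][:3,3],d/np.linalg.norm(d)
def plane(c,u,v,z):
    o,d=ray(c,u,v);return o+d*(z-o[2])/d[2]
def tri(rays):
    A=sum(np.eye(3)-np.outer(d,d) for o,d in rays);b=sum((np.eye(3)-np.outer(d,d))@o for o,d in rays);return np.linalg.solve(A,b)
def proj(c,p):
    q=np.linalg.inv(c["W"])@np.r_[p,1];return c["cx"]+c["fx"]*q[0]/q[2],c["cy"]+c["fy"]*q[1]/q[2]
E
python3 - <<'E'
from h import *
c=load("pics/scene0")
for n,(u,v),z in [("bd",(267,247),18),("bd",(326,301),18),("bd",(438,214),18),("bd",(378,175),18),("roof",(300,206),213),("roof",(352,174),213),("roof",(390,206),213),("roof",(337,240),213)]:
    print(n,u,v,plane(c,u,v,z).round(0))
E
```

```text
bd 267 247 [ 384. -140.   18.]
bd 326 301 [ 606. -170.   18.]
bd 438 214 [670. 237.  18.]
bd 378 175 [457. 254.  18.]
roof 300 206 [ 475. -103.  213.]
roof 352 174 [506.  52. 213.]
roof 390 206 [635.  26. 213.]
roof 337 240 [ 602. -127.  213.]
```

View pics/crop0.png

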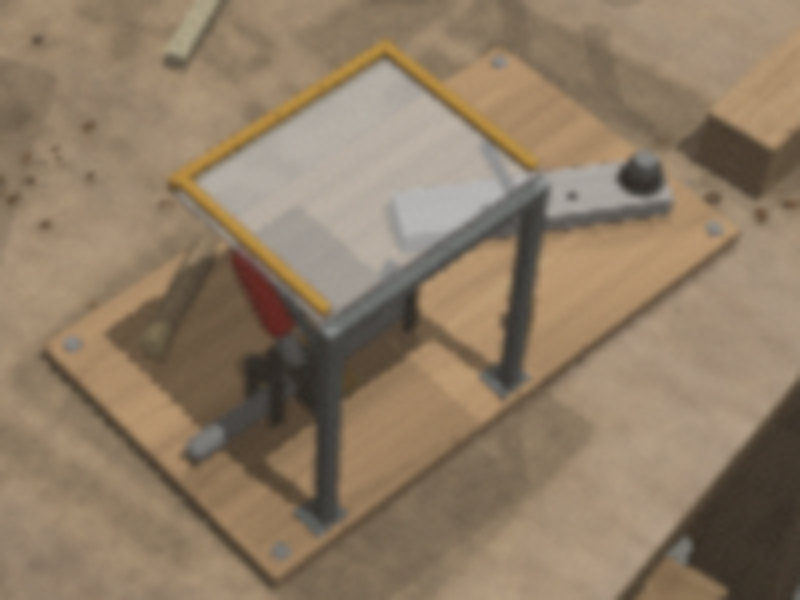

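```bash
cat >> h.py <<'E'
def plan(deltas,rolls,R=None):
    "world shifts (mm) and rolls (share) -> tool shares per row"
    R=T_tool()[:3,:3] if R is None else R;out=[]
    for d,r in zip(deltas,rolls):
        s=R.T@np.array(d,float)/40;out.append([round(float(x),2)+0 for x in s]+[r]);R=R@Ro.from_euler("z",4*r,degrees=True).as_matrix()
    return out
E
python3 - <<'E'
from h import *
for r in plan([(12.25,25.9,4)]*16,[-1]*16):print(r)
E
```

```text
[0.51, -0.5, -0.1, -1]
[0.54, -0.47, -0.1, -1]
[0.57, -0.43, -0.1, -1]
[0.6, -0.39, -0.1, -1]
[0.63, -0.35, -0.1, -1]
[0.65, -0.3, -0.1, -1]
[0.67, -0.25, -0.1, -1]
[0.69, -0.21, -0.1, -1]
[0.7, -0.16, -0.1, -1]
[0.71, -0.11, -0.1, -1]
[0.71, -0.06, -0.1, -1]
[0.72, -0.01, -0.1, -1]
[0.72, 0.04, -0.1, -1]
[0.71, 0.09, -0.1, -1]
[0.7, 0.14, -0.1, -1]
[0.69, 0.19, -0.1, -1]
```

Call:
{"method": "step_arm", "body": {
  "rows": [
    {"jaw": 1, "x": 0.5, "y": -0.5, "z": -0.1, "roll": -1},
    {"jaw": 1, "x": 0.55, "y": -0.45, "z": -0.1, "roll": -1},
    {"jaw": 1, "x": 0.55, "y": -0.45, "z": -0.1, "roll": -1},
    {"jaw": 1, "x": 0.6, "y": -0.4, "z": -0.1, "roll": -1},
    {"jaw": 1, "x": 0.65, "y": -0.35, "z": -0.1, "roll": -1},
    {"jaw": 1, "x": 0.65, "y": -0.3, "z": -0.1, "roll": -1},
    {"jaw": 1, "x": 0.65, "y": -0.25, "z": -0.1, "roll": -1},
    {"jaw": 1, "x": 0.7, "y": -0.2, "z": -0.1, "roll": -1}
  ]
}}

```text
clock: 0.95
tcp_pos: [301.7, -355.9, 263.3]
eef_rot: [-3.141, -0.0, 0.908]
contact_force: [0.3, -0.4, -0.8]
finger_gap: 85.8
grasp_force: 0.0
```

Call:
{"method": "step_arm", "body": {
  "rows": [
    {"jaw": 1, "x": 0.7, "y": -0.15, "z": -0.1, "roll": -1},
    {"jaw": 1, "x": 0.7, "y": -0.1, "z": -0.1, "roll": -1},
    {"jaw": 1, "x": 0.7, "y": -0.05, "z": -0.1, "roll": -1},
    {"jaw": 1, "x": 0.7, "y": 0, "z": -0.1, "roll": -1},
    {"jaw": 1, "x": 0.7, "y": 0.05, "z": -0.1, "roll": -1},
    {"jaw": 1, "x": 0.7, "y": 0.1, "z": -0.1, "roll": -1},
    {"jaw": 1, "x": 0.7, "y": 0.15, "z": -0.1, "roll": -1},
    {"jaw": 1, "x": 0.7, "y": 0.2, "z": -0.1, "roll": -1}
  ]
}}

```text
clock: 1.75
tcp_pos: [401.7, -152.0, 295.4]
eef_rot: [-3.141, 0.0, 1.467]
contact_force: [-0.3, -0.1, -0.1]
finger_gap: 85.2
grasp_force: 0.0
```

Call:
{"method": "step_arm", "body": {
  "rows": [
    {"jaw": 1, "x": 0.15, "y": -0.6, "z": 0, "roll": 0},
    {"jaw": 1, "x": 0.15, "y": -0.6, "z": 0, "roll": 0},
    {"jaw": 1, "x": 0.15, "y": -0.6, "z": 0, "roll": 0},
    {"jaw": 1, "x": 0.1, "y": -0.4, "z": 0, "roll": 0},
    {"jaw": 1, "x": 0.1, "y": -0.4, "z": 0, "roll": 0},
    {"jaw": 1, "x": 0.1, "y": -0.4, "z": 0, "roll": 0},
    {"jaw": 1, "x": 0.1, "y": -0.4, "z": 0, "roll": 0},
    {"jaw": 1, "x": 0.1, "y": -0.4, "z": 0, "roll": 0}
  ]
}}

```text
clock: 2.55
tcp_pos: [253.6, -98.8, 295.1]
eef_rot: [-3.141, -0.0, 1.464]
contact_force: [-0.1, -0.9, -0.0]
finger_gap: 85.5
grasp_force: 0.0
```

```bash
python3 - <<'E'
from h import *
s=get_state();print(np.round(s["joints"],3),np.round(s["tcp_pos"],1),np.hypot(*s["tcp_pos"][:2]),np.round(s["eef_rot"],3))
c=cam("top","pics/top1");c=cam("wrist","pics/wrist1")
E
```

```text
[-0.371 -0.341 -0.548  1.365 -0.     1.306] [253.6 -98.8 295.1] 272.17907582080926 [-3.141 -0.     1.464]
```

View pics/top1.png

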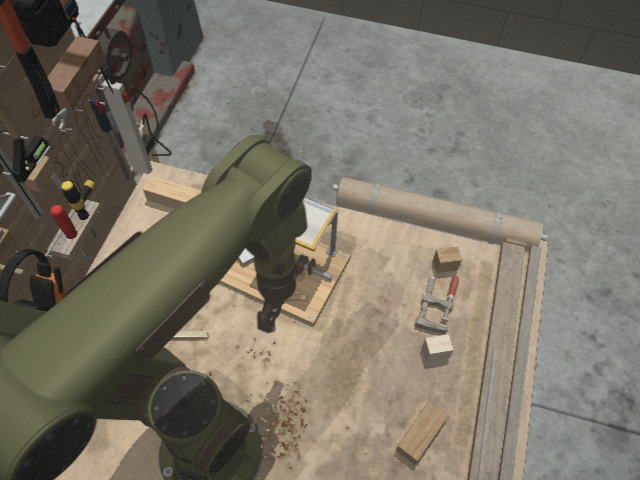

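```bash
python3 - <<'E'
from h import *
c=load("pics/scene0")
f=lambda x,y,z:plane(c,255+x/4,160+y/4,z).round(1)
print("pivot",f(642,160,53),"end",f(392,195,38),f(402,245,38),"far",f(668,188,38),f(672,210,38), "bolt end",f(205,440,30))
for r in plan([(12.8,12.5,-3.4)]*16,[-1]*16):print(r)
E
```

```text
pivot [608. 212.  53.] end [488.4  91.5  38. ] [520.1  60.9  38. ] far [629.8 214.3  38. ] [642.5 199.4  38. ] bolt end [ 516.1 -136.9   30. ]
[0.34, 0.28, 0.08, -1]
[0.32, 0.31, 0.08, -1]
[0.3, 0.33, 0.08, -1]
[0.28, 0.35, 0.08, -1]
[0.25, 0.37, 0.08, -1]
[0.23, 0.39, 0.08, -1]
[0.2, 0.4, 0.08, -1]
[0.17, 0.41, 0.08, -1]
[0.14, 0.42, 0.08, -1]
[0.11, 0.43, 0.08, -1]
[0.08, 0.44, 0.08, -1]
[0.05, 0.44, 0.08, -1]
[0.02, 0.45, 0.08, -1]
[-0.01, 0.45, 0.08, -1]
[-0.04, 0.45, 0.08, -1]
[-0.07, 0.44, 0.08, -1]
```

Call:
{"method": "step_arm", "body": {
  "rows": [
    {"jaw": 1, "x": 0.35, "y": 0.3, "z": 0.1, "roll": -1},
    {"jaw": 1, "x": 0.3, "y": 0.3, "z": 0.1, "roll": -1},
    {"jaw": 1, "x": 0.3, "y": 0.35, "z": 0.1, "roll": -1},
    {"jaw": 1, "x": 0.3, "y": 0.35, "z": 0.1, "roll": -1},
    {"jaw": 1, "x": 0.25, "y": 0.35, "z": 0.1, "roll": -1},
    {"jaw": 1, "x": 0.25, "y": 0.4, "z": 0.1, "roll": -1},
    {"jaw": 1, "x": 0.2, "y": 0.4, "z": 0.1, "roll": -1},
    {"jaw": 1, "x": 0.15, "y": 0.4, "z": 0.1, "roll": -1}
  ]
}}

```text
clock: 3.45
tcp_pos: [358.5, 1.4, 262.9]
eef_rot: [3.141, 0.0, 2.026]
contact_force: [0.5, -1.2, -0.5]
finger_gap: 85.4
grasp_force: 0.0
```

Call:
{"method": "step_arm", "body": {
  "rows": [
    {"jaw": -1, "x": 0.15, "y": 0.4, "z": 0.1, "roll": -1},
    {"jaw": -1, "x": 0.1, "y": 0.45, "z": 0.1, "roll": -1},
    {"jaw": -1, "x": 0.1, "y": 0.45, "z": 0.1, "roll": -1},
    {"jaw": -1, "x": 0.05, "y": 0.45, "z": 0.1, "roll": -1},
    {"jaw": -1, "x": 0, "y": 0.45, "z": 0.1, "roll": -1},
    {"jaw": -1, "x": 0, "y": 0.45, "z": 0.1, "roll": -1},
    {"jaw": -1, "x": -0.05, "y": 0.45, "z": 0.1, "roll": -1},
    {"jaw": -1, "x": -0.05, "y": 0.45, "z": 0.1, "roll": -1}
  ]
}}

```text
clock: 4.25
tcp_pos: [460.8, 103.0, 230.6]
eef_rot: [-3.142, -0.0, 2.584]
contact_force: [-0.1, -0.0, 0.4]
finger_gap: 0.2
grasp_force: 0.0
```

Call:
{"method": "step_arm", "body": {
  "rows": [
    {"jaw": -1, "x": 0, "y": 0, "z": 0, "roll": -1},
    {"jaw": -1, "x": 0, "y": 0, "z": 0, "roll": -1},
    {"jaw": -1, "x": 0, "y": 0, "z": 0, "roll": -1},
    {"jaw": -1, "x": 0, "y": 0, "z": 0, "roll": -1},
    {"jaw": -1, "x": 0, "y": 0, "z": 0, "roll": -1},
    {"jaw": -1, "x": 0, "y": 0, "z": 0, "roll": -0.9},
    {"jaw": -1, "x": 0, "y": 0, "z": 0, "roll": 0},
    {"jaw": -1, "x": 0, "y": 0, "z": 0, "roll": 0}
  ]
}}

```text
clock: 5.05
tcp_pos: [460.0, 102.4, 231.0]
eef_rot: [-3.142, -0.0, 2.991]
contact_force: [0.5, 0.4, -0.0]
finger_gap: -0.1
grasp_force: 0.0
```

```bash
python3 - <<'E'
from h import *
s=get_state();print(np.round(s["joints"],3),np.round(s["tcp_pos"],1),np.round(s["eef_rot"],3))
cam("wrist","pics/wrist2")
E
```

```text
[ 0.219  0.072 -0.344  1.155 -0.     0.369] [460.  102.4 231. ] [-3.142 -0.     2.991]
```

View pics/wrist2.png

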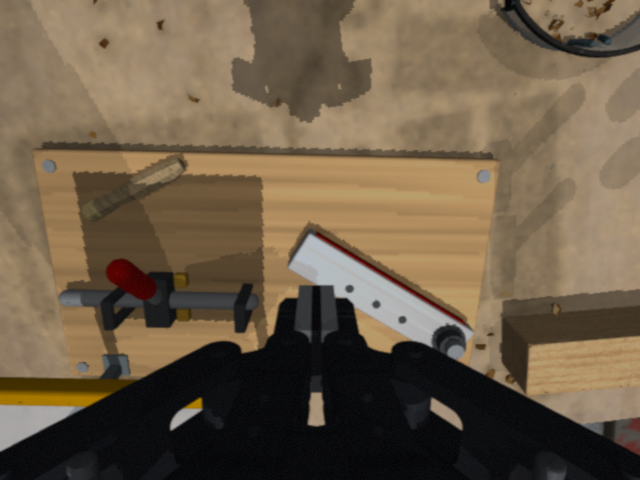

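```bash
cat >> h.py <<'E'
def redgrip(c):
    hsv=cv2.cvtColor(c["pixels"],cv2.COLOR_RGB2HSV)
    m=cv2.inRange(hsv,(0,150,60),(8,255,255))|cv2.inRange(hsv,(172,150,60),(180,255,255))
    cs,_=cv2.findContours(m,cv2.RETR_EXTERNAL,cv2.CHAIN_APPROX_NONE);cs=[x for x in cs if cv2.contourArea(x)>60]
    return [(cv2.contourArea(x),[np.round(q,1).tolist() for q in cv2.minAreaRect(x)],np.round(cv2.moments(x)["m10"]/cv2.moments(x)["m00"],1),np.round(cv2.moments(x)["m01"]/cv2.moments(x)["m00"],1)) for x in cs]
def jig(O=(555,66),yaw=-.148):
    T=np.eye(4);T[:3,:3]=Ro.from_euler("z",yaw).as_matrix();T[:2,3]=O;return T
E
python3 - <<'E'
from h import *
c=load("pics/wrist2")
a=plane(c,36,149,18);b=plane(c,498,159,18);print("front corners",a.round(1),b.round(1),np.linalg.norm(a-b),"yaw",np.arctan2(b[1]-a[1],b[0]-a[0])-np.pi/2)
print("pivot",plane(c,449,339,53).round(1),"fence end",plane(c,313,232,38).round(1),plane(c,291,265,38).round(1))
print("roofcorner",plane(c,203,404,213))
for r in redgrip(c):print(r)
for q in ((122,271),(135,280),(150,296)):print([plane(c,*q,z).round(0).tolist() for z in (60,80,100,120)])
yaw=np.arctan2(b[1]-a[1],b[0]-a[0])-np.pi/2
R=jig((0,0),yaw)[:3,:3];m=(a+b)/2-R@[-140,-25,0];print("origin",m,"pivot pred",m+R@[30,150,0])
for r in redgrip(load("pics/scene0")):print(r)
E
```

```text
front corners [ 378.3 -135.5   18. ] [448.2 268.3  18. ] 409.76312391866696 yaw -0.17145029637315368
pivot [600.4 205.1  53. ] fence end [484.8  96.2  38. ] [512.6  71.7  38. ]
roofcorner [513.22405866  39.15413464 213.        ]
(794.5, [[126.4, 281.8], [50.7, 27.7], 56.8], np.float64(124.7), np.float64(278.2))
(358.5, [[390.7, 278.1], [171.8, 3.6], 31.0], np.float64(393.5), np.float64(280.0))
[[488.0, -69.0, 60.0], [482.0, -57.0, 80.0], [476.0, -46.0, 100.0], [470.0, -34.0, 120.0]]
[[498.0, -60.0, 60.0], [491.0, -49.0, 80.0], [484.0, -38.0, 100.0], [477.0, -27.0, 120.0]]
[[515.0, -52.0, 60.0], [507.0, -41.0, 80.0], [499.0, -31.0, 100.0], [491.0, -20.0, 120.0]]
origin [555.48575351  67.1569039   18.        ] pivot pred [610.63763858 209.83931197  18.        ]
(306.5, [[399.3, 49.0], [10.3, 38.7], 6.3], np.float64(399.2), np.float64(47.7))
```

Call:
{"method": "step_arm", "body": {
  "rows": [
    {"jaw": -1, "x": -0.05, "y": 0.25, "z": 0.6, "roll": 0},
    {"jaw": -1, "x": -0.05, "y": 0.25, "z": 0.6, "roll": 0},
    {"jaw": -1, "x": -0.05, "y": 0.2, "z": 0.6, "roll": 0},
    {"jaw": -1, "x": -0.05, "y": 0.2, "z": 0.6, "roll": 0},
    {"jaw": -1, "x": -0.05, "y": 0.2, "z": 0.6, "roll": 0},
    {"jaw": -1, "x": -0.05, "y": 0.2, "z": 0.7, "roll": 0},
    {"jaw": -1, "x": -0.1, "y": 0.2, "z": 0.7, "roll": 0},
    {"jaw": -1, "x": -0.15, "y": 0.1, "z": 0.7, "roll": 0}
  ]
}}

```text
clock: 5.9
tcp_pos: [491.2, 163.0, 26.2]
eef_rot: [3.141, 0.0, 2.992]
contact_force: [0.2, 0.6, 1.1]
finger_gap: -0.2
grasp_force: 0.0
```

```bash
python3 - <<'E'
from h import *
s=get_state();p=np.array(s["tcp_pos"]);print(p.round(1))
c=cam("wrist","pics/wrist3");
J=jig((553,66),-.158);print("jig tcp",(np.linalg.inv(J)@np.r_[p,1]).round(1))
for r in redgrip(c):print(r)
out=[p]
for th in np.linspace(.54,-.02,15):
    q=np.array([30-110*np.sin(th)-34*np.cos(th),150-110*np.cos(th)+34*np.sin(th),27,1]);out.append((J@q)[:3])
for r in plan(np.diff(out,axis=0),[0]*15):print(r)
E
```

```text
[491.2 163.   26.2]
jig tcp [-76.3  86.1  26.2   1. ]
(153.0, [[174.0, 339.0], [46.5, 4.9], 27.6], np.float64(173.5), np.float64(338.7))
[-0.51, -0.33, -0.02, 0]
[-0.08, -0.08, 0.0, 0]
[-0.08, -0.08, 0.0, 0]
[-0.08, -0.08, 0.0, 0]
[-0.09, -0.07, 0.0, 0]
[-0.09, -0.07, 0.0, 0]
[-0.09, -0.07, 0.0, 0]
[-0.1, -0.06, 0.0, 0]
[-0.1, -0.06, 0.0, 0]
[-0.1, -0.06, 0.0, 0]
[-0.1, -0.05, 0.0, 0]
[-0.1, -0.05, 0.0, 0]
[-0.11, -0.04, 0.0, 0]
[-0.11, -0.04, 0.0, 0]
[-0.11, -0.03, 0.0, 0]
```

Call:
{"method": "step_arm", "body": {
  "rows": [
    {"jaw": -1, "x": -0.25, "y": -0.15, "z": 0, "roll": 0},
    {"jaw": -1, "x": -0.25, "y": -0.15, "z": 0, "roll": 0},
    {"jaw": -1, "x": -0.15, "y": -0.15, "z": 0, "roll": 0},
    {"jaw": -1, "x": -0.2, "y": -0.15, "z": 0, "roll": 0},
    {"jaw": -1, "x": -0.2, "y": -0.15, "z": 0, "roll": 0},
    {"jaw": -1, "x": -0.2, "y": -0.1, "z": 0, "roll": 0},
    {"jaw": -1, "x": -0.2, "y": -0.1, "z": 0, "roll": 0},
    {"jaw": -1, "x": -0.2, "y": -0.1, "z": 0, "roll": 0}
  ]
}}

```text
clock: 6.75
tcp_pos: [550.5, 110.6, 27.4]
eef_rot: [3.141, -0.0, 2.993]
contact_force: [-1.5, 0.7, -0.6]
finger_gap: 0.3
grasp_force: 0.6
```

Call:
{"method": "step_arm", "body": {
  "rows": [
    {"jaw": -1, "x": -0.1, "y": -0.05, "z": 0, "roll": 0},
    {"jaw": -1, "x": -0.1, "y": -0.05, "z": 0, "roll": 0},
    {"jaw": -1, "x": -0.05, "y": 0, "z": 0, "roll": 0},
    {"jaw": -1, "x": -0.05, "y": 0, "z": 0, "roll": 0},
    {"jaw": -1, "x": -0.05, "y": 0, "z": 0, "roll": 0},
    {"jaw": -1, "x": 0, "y": 0, "z": 0, "roll": 0},
    {"jaw": -1, "x": 0, "y": 0, "z": 0, "roll": 0},
    {"jaw": -1, "x": 0, "y": 0, "z": 0, "roll": 0}
  ]
}}

```text
clock: 7.55
tcp_pos: [560.3, 104.9, 26.7]
eef_rot: [-3.14, -0.005, 2.993]
contact_force: [-7.2, -0.6, 4.2]
finger_gap: 0.2
grasp_force: 3.7
```

Call:
{"method": "step_arm", "body": {
  "rows": [
    {"jaw": -1, "x": -0.05, "y": 0, "z": 0, "roll": 0},
    {"jaw": -1, "x": -0.05, "y": 0, "z": 0, "roll": 0},
    {"jaw": -1, "x": -0.05, "y": 0, "z": 0, "roll": 0},
    {"jaw": -1, "x": 0, "y": 0, "z": 0, "roll": 0},
    {"jaw": -1, "x": 0, "y": 0, "z": 0, "roll": 0},
    {"jaw": -1, "x": 0, "y": 0, "z": 0, "roll": 0},
    {"jaw": -1, "x": 0, "y": 0, "z": 0, "roll": 0},
    {"jaw": -1, "x": 0, "y": 0, "z": 0, "roll": 0}
  ]
}}

```text
clock: 8.35
tcp_pos: [560.4, 104.8, 26.0]
eef_rot: [-3.141, -0.015, 2.994]
contact_force: [-22.7, 3.0, 15.1]
finger_gap: -0.1
grasp_force: 11.2
```

```bash
python3 - <<'E'
from h import *
s=get_state();print(np.round(s["tcp_pos"],1),np.round(s["contact_force"],1))
c=cam("top","pics/top4");c=cam("scene","pics/scene4")
for r in redgrip(c):print(r)
i=c["pixels"][150:310,255:455,::-1];j=load("pics/top4")["pixels"][180:340,200:400,::-1]
cv2.imwrite("pics/crop4.png",np.hstack([cv2.resize(q,None,fx=2,fy=2,interpolation=cv2.INTER_CUBIC) for q in (i,j)]))
E
```

```text
[560.4 104.8  26. ] [-22.7   3.   15.1]
```

View pics/crop4.png

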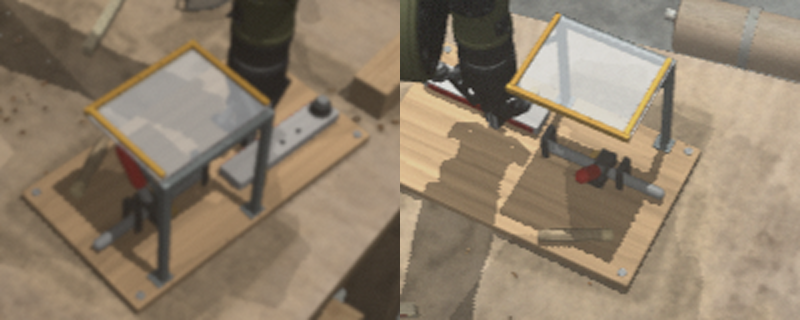

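Call:
{"method": "step_arm", "body": {
  "rows": [
    {"jaw": -1, "x": 0.6, "y": 0, "z": 0, "roll": 0},
    {"jaw": -1, "x": 0.8, "y": 0, "z": 0, "roll": 0},
    {"jaw": -1, "x": 0.4, "y": 0.2, "z": -0.5, "roll": 0},
    {"jaw": 0, "x": 0, "y": 0.2, "z": -1, "roll": 0},
    {"jaw": 0, "x": 0, "y": 0, "z": -1, "roll": 0},
    {"jaw": 0, "x": 0, "y": 0, "z": -1, "roll": 0},
    {"jaw": 0, "x": 0, "y": 0, "z": -1, "roll": 0},
    {"jaw": 0, "x": 0, "y": 0, "z": -1, "roll": 0}
  ]
}}

```text
clock: 9.25
tcp_pos: [500.3, 130.7, 249.3]
eef_rot: [3.141, 0.001, 2.993]
contact_force: [1.3, 0.7, -0.4]
finger_gap: 42.8
grasp_force: 0.0
```

Call:
{"method": "step_arm", "body": {
  "rows": [
    {"jaw": 0, "x": 0, "y": 0, "z": -1, "roll": 0},
    {"jaw": 0, "x": 0, "y": 0, "z": -1, "roll": 0},
    {"jaw": 0, "x": -0.4, "y": 0, "z": -1, "roll": 0},
    {"jaw": 0, "x": -1, "y": 0, "z": -0.4, "roll": 0},
    {"jaw": 0, "x": -1, "y": 0, "z": 0, "roll": 0},
    {"jaw": 0, "x": -1, "y": 0, "z": 0, "roll": 0},
    {"jaw": 0, "x": -1, "y": 0, "z": 0, "roll": 0},
    {"jaw": 0, "x": -1, "y": 0, "z": 0, "roll": 0}
  ]
}}

```text
clock: 10.05
tcp_pos: [715.5, 98.4, 383.6]
eef_rot: [3.141, 0.002, 2.993]
contact_force: [1.3, 0.9, 0.8]
finger_gap: 42.7
grasp_force: 0.0
```

```bash
python3 - <<'E'
from h import *
s=get_state();print(np.round(s["joints"],3),np.round(s["tcp_pos"],1),np.round(s["eef_rot"],3))
t=load("pics/top4");w=load("pics/wrist2")
for r in redgrip(t):print(r)
E
```

```text
[ 0.137  0.601  0.734  1.702 -0.     0.285] [715.5  98.4 383.6] [3.141e+00 2.000e-03 2.993e+00]
(689.0, [[12.4, 26.5], [53.4, 16.7], 64.8], np.float64(12.6), np.float64(27.0))
```

Call:
{"method": "step_arm", "body": {
  "rows": [
    {"jaw": 0, "x": -0.7, "y": 0, "z": 0, "roll": 0},
    {"jaw": 0, "x": -0.7, "y": 0, "z": 0, "roll": 0},
    {"jaw": 0, "x": -0.7, "y": 0, "z": 0, "roll": 0},
    {"jaw": 0, "x": -0.7, "y": 0, "z": 0, "roll": 0},
    {"jaw": 0, "x": -0.7, "y": 0, "z": 0, "roll": 0},
    {"jaw": 0, "x": -0.7, "y": 0, "z": 0, "roll": 0},
    {"jaw": 0, "x": -0.7, "y": 0, "z": 0, "roll": 0},
    {"jaw": 0, "x": -0.7, "y": 0, "z": 0, "roll": 0}
  ]
}}

```text
clock: 10.85
tcp_pos: [860.9, 58.8, 340.4]
eef_rot: [3.118, 0.1, 2.991]
contact_force: [0.6, -0.3, 0.5]
finger_gap: 43.0
grasp_force: 0.0
```

```bash
python3 - <<'E'
from h import *
s=get_state();print(np.round(s["joints"],3),np.round(s["tcp_pos"],1),np.round(s["eef_rot"],3),T_tool()[:3,2])
E
```

```text
[0.067 0.935 1.25  1.782 0.002 0.216] [860.9  58.8 340.4] [3.118 0.1   2.991] [ 0.10268329  0.0086665  -0.99467635]
```

Call:
{"method": "step_arm", "body": {
  "rows": [
    {"jaw": 0, "x": -1, "y": 0, "z": -0.3, "roll": 0},
    {"jaw": 0, "x": -1, "y": 0, "z": -0.3, "roll": 0},
    {"jaw": 0, "x": -1, "y": 0, "z": -0.3, "roll": 0},
    {"jaw": 0, "x": -1, "y": 0, "z": -0.3, "roll": 0},
    {"jaw": 0, "x": 0, "y": 0, "z": 0, "roll": 0},
    {"jaw": 0, "x": 0, "y": 0, "z": 0, "roll": 0},
    {"jaw": 0, "x": 0.5, "y": 0, "z": 0, "roll": 0},
    {"jaw": 0, "x": 0.5, "y": 0, "z": 0, "roll": 0}
  ]
}}

```text
clock: 11.65
tcp_pos: [885.6, 36.7, 341.0]
eef_rot: [3.093, 0.22, 2.987]
contact_force: [0.6, 0.2, 1.0]
finger_gap: 42.8
grasp_force: 0.0
```

```bash
python3 - <<'E'
from h import *
s=get_state();print(np.round(s["joints"],3),np.round(s["tcp_pos"],1),np.round(s["eef_rot"],3),T_tool()[:3,2])
E
```

```text
[0.039 0.746 0.862 1.462 0.006 0.189] [885.6  36.7 341. ] [3.093 0.22  2.987] [ 0.22274211  0.01428425 -0.97477275]
```

Call:
{"method": "step_arm", "body": {
  "rows": [
    {"jaw": 0, "x": 0, "y": -1, "z": 0, "roll": 0},
    {"jaw": 0, "x": 0, "y": -1, "z": 0, "roll": 0},
    {"jaw": 0, "x": 0, "y": -1, "z": 0, "roll": 0},
    {"jaw": 0, "x": 0, "y": -1, "z": 0, "roll": 0},
    {"jaw": 0, "x": 0, "y": -1, "z": 0, "roll": 0},
    {"jaw": 0, "x": 0, "y": -1, "z": 0, "roll": 0},
    {"jaw": 0, "x": 0, "y": -1, "z": 0, "roll": 0},
    {"jaw": 0, "x": -0.5, "y": -0.2, "z": 0, "roll": 0}
  ]
}}

```text
clock: 12.45
tcp_pos: [858.9, -256.2, 332.4]
eef_rot: [3.094, 0.215, 2.982]
contact_force: [0.9, -0.4, -0.4]
finger_gap: 42.8
grasp_force: 0.0
```

```bash
python3 - <<'E'
from h import *
s=get_state();print(np.round(s["joints"],3),np.round(s["tcp_pos"],1),T_tool()[:3,:3].round(3))
for r in plan([(38,-11,0)]*1+[(36,-10,15)],[0]*2):print(r)
E
```

```text
[-0.32   0.811  0.966  1.521  0.081 -0.157] [ 858.9 -256.2  332.4] [[-0.965  0.149  0.218]
 [ 0.155  0.988  0.013]
 [-0.213  0.046 -0.976]]
[-0.96, -0.13, 0.2, 0]
[-0.99, -0.1, -0.17, 0]
```

Call:
{"method": "step_arm", "body": {
  "rows": [
    {"jaw": 0, "x": -1, "y": -0.1, "z": 0, "roll": 0},
    {"jaw": 0, "x": -1, "y": -0.1, "z": 0, "roll": 0},
    {"jaw": 0, "x": -1, "y": -0.1, "z": 0, "roll": 0},
    {"jaw": 0, "x": -1, "y": -0.1, "z": 0, "roll": 0},
    {"jaw": 0, "x": -1, "y": -0.1, "z": 0, "roll": 0},
    {"jaw": 0, "x": -1, "y": -0.1, "z": 0, "roll": 0},
    {"jaw": 0, "x": -1, "y": -0.1, "z": 0, "roll": 0},
    {"jaw": 0, "x": -1, "y": -0.1, "z": 0, "roll": 0}
  ]
}}

```text
clock: 13.25
tcp_pos: [1001.9, -279.2, 335.9]
eef_rot: [3.121, 0.445, 2.98]
contact_force: [0.4, 0.6, -0.5]
finger_gap: 42.8
grasp_force: 0.0
```

```bash
python3 - <<'E'
from h import *
s=get_state();print(np.round(s["joints"],3),np.round(s["tcp_pos"],1),T_tool()[:3,:3].round(3))
for r in plan([(38,-11,0)]*1+[(36,-10,15)],[0]*2):print(r)
E
```

```text
[-0.297  0.991  1.249  1.39   0.079 -0.122] [1001.9 -279.2  335.9] [[-0.891  0.152  0.428]
 [ 0.145  0.988 -0.049]
 [-0.43   0.019 -0.902]]
[-0.89, -0.13, 0.42, 0]
[-1.0, -0.1, 0.06, 0]
```

Call:
{"method": "step_arm", "body": {
  "rows": [
    {"jaw": 0, "x": -1, "y": -0.1, "z": 0, "roll": 0},
    {"jaw": 0, "x": -1, "y": -0.1, "z": 0, "roll": 0},
    {"jaw": 0, "x": -1, "y": -0.1, "z": 0, "roll": 0},
    {"jaw": 0, "x": -1, "y": -0.1, "z": 0, "roll": 0},
    {"jaw": 0, "x": -1, "y": -0.1, "z": 0, "roll": 0},
    {"jaw": 0, "x": 0, "y": 0, "z": 0, "roll": 0},
    {"jaw": 0, "x": 0, "y": 0, "z": -0.5, "roll": 0},
    {"jaw": 0, "x": 0, "y": 0, "z": -1, "roll": 0}
  ]
}}

```text
clock: 14.05
tcp_pos: [1030.4, -288.4, 412.4]
eef_rot: [3.137, 0.592, 2.977]
contact_force: [-0.0, -1.2, -0.9]
finger_gap: 42.6
grasp_force: 0.0
```

```bash
python3 - <<'E'
from h import *
s=get_state();R=T_tool()[:3,:3];print(np.round(s["joints"],3),np.round(s["tcp_pos"],1),R.round(3),np.degrees(np.arccos(-R[2,2])))
t=load("pics/top4");w=load("pics/wrist2")
# grip: top blob in top4 by bigger window
hsv=cv2.cvtColor(t["pixels"],cv2.COLOR_RGB2HSV);m=cv2.inRange(hsv,(0,110,40),(10,255,255))|cv2.inRange(hsv,(170,110,40),(180,255,255))
m[:, :255]=0;m[:240]=0;m[300:]=0;m[:,330:]=0
ys,xs=np.nonzero(m);print("top",len(xs),xs.mean(),ys.mean());pt=cv2.fitLine(np.c_[xs,ys].astype(np.float32),2,0,.01,.01).ravel();k=(np.c_[xs,ys]-pt[2:])@pt[:2];print(pt,k.min(),k.max())
hsv=cv2.cvtColor(w["pixels"],cv2.COLOR_RGB2HSV);m=cv2.inRange(hsv,(0,110,40),(10,255,255))|cv2.inRange(hsv,(170,110,40),(180,255,255))
m[:,200:]=0;ys2,xs2=np.nonzero(m);print("wr",len(xs2),xs2.mean(),ys2.mean(),xs2.min(),xs2.max(),ys2.min(),ys2.max())
P=tri([ray(t,xs.mean(),ys.mean()),ray(w,xs2.mean(),ys2.mean())]);print("grip centroid",P.round(1),proj(t,P),proj(w,P))
print("jig",(np.linalg.inv(jig((553,66),-.158))@np.r_[P,1]).round(1))
E
```

```text
[-0.297  0.9    1.167  1.251  0.078 -0.11 ] [1030.4 -288.4  412.4] [[-0.819  0.162  0.551]
 [ 0.136  0.987 -0.087]
 [-0.558  0.004 -0.83 ]] 33.913437172955696
top 98 286.3265306122449 261.7448979591837
[  0.8155262   0.5787202 286.32654   261.7449   ] -38.1318273706529 13.37677059935595
wr 1316 130.45060790273556 278.8533434650456 105 156 258 300
grip centroid [479.6 -35.  111.6] (np.float64(286.20050307951675), np.float64(261.9782846218329)) (np.float64(130.28401837487797), np.float64(279.8136624788632))
jig [ -56.5 -111.3  111.6    1. ]
```

```bash
python3 - <<'E'
from h import *
print(plan([(-38.1,13.3,-2)],[0]), plan([(-3,6,-20)],[0]))
E
```

```text
[[0.85, 0.17, -0.51, 0]] [[0.36, 0.13, 0.36, 0]]
```

Call:
{"method": "step_arm", "body": {
  "rows": [
    {"jaw": 0.2, "x": 0.85, "y": 0.15, "z": -0.5, "roll": 0},
    {"jaw": 0.2, "x": 0.85, "y": 0.15, "z": -0.5, "roll": 0},
    {"jaw": 0.2, "x": 0.85, "y": 0.2, "z": -0.5, "roll": 0},
    {"jaw": 0.2, "x": 0.85, "y": 0.2, "z": -0.5, "roll": 0},
    {"jaw": 0.2, "x": 0.85, "y": 0.15, "z": -0.5, "roll": 0},
    {"jaw": 0.2, "x": 0.85, "y": 0.15, "z": -0.5, "roll": 0},
    {"jaw": 0.2, "x": 0.85, "y": 0.2, "z": -0.5, "roll": 0},
    {"jaw": 0.2, "x": 0.85, "y": 0.15, "z": -0.5, "roll": 0}
  ]
}}

```text
clock: 14.85
tcp_pos: [753.5, -192.3, 402.9]
eef_rot: [3.139, 0.602, 2.978]
contact_force: [0.7, 0.7, 0.1]
finger_gap: 51.5
grasp_force: 0.0
```

Call:
{"method": "step_arm", "body": {
  "rows": [
    {"jaw": 0.2, "x": 0.85, "y": 0.15, "z": -0.5, "roll": 0},
    {"jaw": 0.2, "x": 0.85, "y": 0.15, "z": -0.5, "roll": 0},
    {"jaw": 0.2, "x": 0.85, "y": 0.2, "z": -0.5, "roll": 0},
    {"jaw": 0.2, "x": 0.85, "y": 0.2, "z": -0.5, "roll": 0},
    {"jaw": 0.2, "x": 0.85, "y": 0.15, "z": -0.5, "roll": 0},
    {"jaw": 0.2, "x": 0.85, "y": 0.15, "z": -0.5, "roll": 0},
    {"jaw": 0.2, "x": 0.85, "y": 0.2, "z": -0.5, "roll": 0},
    {"jaw": 0.2, "x": 0.85, "y": 0.15, "z": -0.5, "roll": 0}
  ]
}}

```text
clock: 15.65
tcp_pos: [451.7, -88.2, 380.4]
eef_rot: [3.139, 0.602, 2.977]
contact_force: [-0.2, 0.6, 0.3]
finger_gap: 51.3
grasp_force: 0.0
```

```bash
python3 - <<'E'
from h import *
s=get_state();R=T_tool()[:3,:3];p=np.array(s["tcp_pos"]);print(np.round(s["joints"],3),p.round(1),R.round(3))
tgt=np.array([395,-25,235]);print(np.array(plan([(tgt-p)/8],[0])))
E
```

```text
[-0.216 -0.498 -0.621  0.845  0.032 -0.042] [451.7 -88.2 380.4] [[-0.813  0.162  0.559]
 [ 0.135  0.987 -0.09 ]
 [-0.567  0.002 -0.824]]
[[0.43 0.17 0.26 0.  ]]
```

```bash
cat > fk.py <<'E'
import numpy as np
from scipy.optimize import least_squares
D=[(.314,-.047,1.21,600,230.8),(-.341,-.548,1.365,272.2,295.1),(.072,-.344,1.155,471.3,231),(.601,.734,1.702,722.2,383.6),(.935,1.25,1.782,862.9,340.4),(.746,.862,1.462,886.4,341),(-.498,-.621,.845,460.2,380.4)]
A=[];b=[]
def rows(j2,j3,j4):
    q=j2-j3;f=q+j4;return [1,0,np.sin(j2),np.cos(q),np.sin(q),np.cos(f)],[0,1,np.cos(j2),-np.sin(q),np.cos(q),-np.sin(f)]
for j2,j3,j4,r,z in D: A+=rows(j2,j3,j4);b+=[r,z]
X,res,*_=np.linalg.lstsq(np.array(A),np.array(b),rcond=None)
def ik(r,z,tilt):
    f=lambda j:np.r_[(np.array(rows(*j))@X-[r,z])/100,j[0]-j[1]+j[2]-(np.pi/2-tilt)]
    return least_squares(f,[.1,-.4,1.]).x
E
python3 - <<'E'
from fk import *
print(X.round(1),(np.array(A)@X-b).round(1))
for r,z in [(460,380),(420,300),(396,235),(420,190),(460,235),(480,120),(490,82),(490,100)]:print(r,z,ik(r,z,.6).round(3))
E
```

```text
[-2.000e-01  2.827e+02  5.214e+02  4.409e+02  7.610e+01  4.631e+02] [ 0.1  0.1 -0.2 -0.3  0.   0.   0.2 -0.1  0.1  0.2 -0.3 -0.2  0.   0.3]
460 380 [-0.496 -0.62   0.847]
420 300 [-0.584 -0.834  0.72 ]
396 235 [-0.622 -0.994  0.599]
420 190 [-0.517 -1.062  0.425]
460 235 [-0.453 -0.929  0.495]
480 120 [-0.242 -1.108  0.105]
490 82 [-0.13  -1.148 -0.048]
490 100 [-0.174 -1.122  0.022]
```

```bash
python3 - <<'E'
from fk import *
for r,z in [(490,82),(481,92),(475,100),(470,106),(465,112)]:
    print(r,z,[(t,ik(r,z,np.radians(t)).round(2).tolist()) for t in (20,25,28,30,34)])
E
```

```text
490 82 [(20, [-0.02, -0.89, 0.36]), (25, [-0.07, -0.98, 0.23]), (28, [-0.09, -1.03, 0.14]), (30, [-0.11, -1.07, 0.09]), (34, [-0.13, -1.14, -0.04])]
481 92 [(20, [-0.06, -0.89, 0.39]), (25, [-0.11, -0.98, 0.26]), (28, [-0.13, -1.03, 0.18]), (30, [-0.15, -1.07, 0.13]), (34, [-0.17, -1.14, 0.01])]
475 100 [(20, [-0.08, -0.89, 0.41]), (25, [-0.13, -0.98, 0.29]), (28, [-0.16, -1.03, 0.21]), (30, [-0.18, -1.07, 0.16]), (34, [-0.21, -1.14, 0.04])]
470 106 [(20, [-0.1, -0.89, 0.43]), (25, [-0.16, -0.98, 0.31]), (28, [-0.19, -1.03, 0.23]), (30, [-0.2, -1.07, 0.18]), (34, [-0.23, -1.14, 0.07])]
465 112 [(20, [-0.12, -0.89, 0.45]), (25, [-0.18, -0.98, 0.33]), (28, [-0.21, -1.03, 0.26]), (30, [-0.23, -1.07, 0.21]), (34, [-0.26, -1.14, 0.1])]
```

Call:
{"method": "step_arm", "body": {
  "rows": [
    {"jaw": 0.2, "x": 0.45, "y": 0.15, "z": 0.25, "roll": 0},
    {"jaw": 0.2, "x": 0.45, "y": 0.15, "z": 0.25, "roll": 0},
    {"jaw": 0.2, "x": 0.4, "y": 0.15, "z": 0.25, "roll": 0},
    {"jaw": 0.2, "x": 0.4, "y": 0.15, "z": 0.25, "roll": 0},
    {"jaw": 0.2, "x": 0.4, "y": 0.15, "z": 0.3, "roll": 0},
    {"jaw": 0.2, "x": 0.4, "y": 0.2, "z": 0.3, "roll": 0},
    {"jaw": 0.2, "x": 0.4, "y": 0.2, "z": 0.3, "roll": 0},
    {"jaw": 0.2, "x": 0.4, "y": 0.2, "z": 0.3, "roll": 0}
  ]
}}

```text
clock: 16.45
tcp_pos: [403.9, -25.4, 232.9]
eef_rot: [3.139, 0.603, 2.977]
contact_force: [0.2, -0.0, -0.4]
finger_gap: 51.4
grasp_force: 0.0
```

```bash
cat >> h.py <<'E'
def red(c,u0,u1,v0,v1):
    hsv=cv2.cvtColor(c["pixels"],cv2.COLOR_RGB2HSV);m=cv2.inRange(hsv,(0,120,50),(10,255,255))|cv2.inRange(hsv,(170,120,50),(180,255,255))
    k=np.zeros_like(m);k[v0:v1,u0:u1]=1;m=m*k;n,l,st,ce=cv2.connectedComponentsWithStats(m)
    return [(st[i].tolist(),ce[i].round(1).tolist()) for i in range(1,n) if st[i,4]>30]
E
python3 - <<'E'
from h import *
s=get_state();R=T_tool()[:3,:3];p=np.array(s["tcp_pos"]);print(np.round(s["joints"],3),p.round(1),R.round(3))
c=cam("wrist","pics/wrist5");print("w",red(c,0,640,0,480));c=cam("top","pics/top5");print("t",red(c,255,340,230,310))
E
```

```text
[ 0.02  -0.593 -0.99   0.579 -0.102  0.153] [403.9 -25.4 232.9] [[-0.813  0.162  0.56 ]
 [ 0.135  0.987 -0.09 ]
 [-0.567  0.002 -0.824]]
w [([287, 177, 27, 31, 603], [300.5, 191.8]), ([417, 188, 169, 11, 1459], [499.8, 193.1]), ([0, 252, 10, 16, 123], [3.8, 260.5])]
t [([288, 263, 12, 9, 71], [293.2, 266.6])]
```

View pics/wrist5.png

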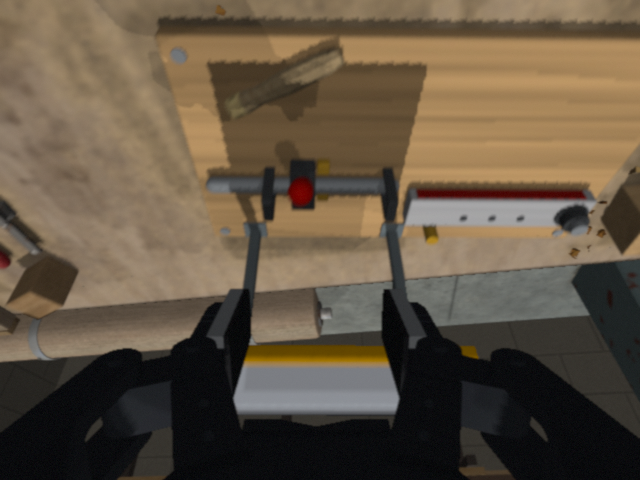

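```bash
python3 - <<'E'
from h import *
w5=load("pics/wrist5");w2=load("pics/wrist2");t=load("pics/top5")
a=ray(w5,300.5,191.8);b=ray(w2,130.5,278.9);c=ray(t,293.2,266.6)
J=np.linalg.inv(jig((553,66),-.158))
print("w5 dir in jig",(J[:3,:3]@a[1]).round(3),"bolt ends z30",[(J@np.r_[plane(w5,u,v,30),1]).round(0)[:2] for u,v in((212,185),(385,184))])
# fit pivot and fence in w5 for yaw check
pv=plane(w5,572,217,53);print("pivot",pv.round(1),"stop",plane(w5,432,230,45).round(1),"front edge",[plane(w5,u,v,38).round(1) for u,v in ((420,190),(580,190))])
for n,rs in (("w5w2",[a,b]),("w5t",[a,c]),("w2t",[b,c]),("all",[a,b,c])):
    P=tri(rs);print(n,P.round(1),(J@np.r_[P,1])[:3].round(1),[np.round(proj(q,P),1).tolist() for q in (w5,w2,t)])
E
```

```text
w5 dir in jig [ 0.703 -0.041 -0.71 ] bolt ends z30 [array([  -5., -215.]), array([ -5., -46.])]
pivot [592.7 198.9  53. ] stop [600.7  66.7  45. ] front edge [array([546.1,  53.3,  38. ]), array([571.3, 205.1,  38. ])]
w5w2 [489.4 -51.9  80.1] [ -44.3 -126.4   80.1] [[300.1, 192.3], [131.1, 278.4], [293.8, 266.5]]
w5t [487.7 -51.   81.5] [ -46.1 -125.8   81.5] [[300.7, 192.0], [130.8, 277.0], [293.2, 266.7]]
w2t [488.3 -51.   82.1] [ -45.4 -125.7   82.1] [[300.8, 193.0], [130.6, 278.1], [293.3, 266.4]]
all [488.4 -51.2  81.3] [ -45.3 -125.9   81.3] [[300.6, 192.4], [131.0, 277.8], [293.4, 266.5]]
```

Call:
{"method": "step_arm", "body": {
  "rows": [
    {"jaw": 0.2, "x": 0, "y": -0.05, "z": 0.35, "roll": 0},
    {"jaw": 0.2, "x": 0, "y": -0.05, "z": 0.35, "roll": 0},
    {"jaw": 0.2, "x": 0, "y": -0.05, "z": 0.35, "roll": 0},
    {"jaw": 0.2, "x": 0, "y": -0.05, "z": 0.35, "roll": 0},
    {"jaw": 0.2, "x": 0, "y": -0.05, "z": 0.35, "roll": 0},
    {"jaw": 0.2, "x": 0, "y": -0.05, "z": 0.35, "roll": 0},
    {"jaw": 0.2, "x": 0, "y": 0, "z": 0.35, "roll": 0},
    {"jaw": 0.2, "x": 0, "y": 0, "z": 0.35, "roll": 0}
  ]
}}

```text
clock: 17.35
tcp_pos: [477.9, -48.5, 159.2]
eef_rot: [3.142, 0.58, 2.977]
contact_force: [-0.8, 0.1, -0.0]
finger_gap: 51.4
grasp_force: 0.0
```

```bash
cat > chk.py <<'E'
from h import *
s=get_state();R=T_tool()[:3,:3];p=np.array(s["tcp_pos"]);print(np.round(s["joints"],3),p.round(1),R.round(3).tolist(),"tilt",np.degrees(np.arccos(-R[2,2])).round(1))
G=np.array([491,-52,78])+12*np.array([-.635,.101,.766]);g=p-18.7*R[:,2];print("G in tool shares (to go)",((R.T@(G-g))/40).round(3),"mm",(R.T@(G-g)).round(1))
E
python3 chk.py
```

```text
[-0.062 -0.299 -1.021  0.271 -0.056  0.086] [477.9 -48.5 159.2] [[-0.825, 0.164, 0.54], [0.137, 0.986, -0.09], [-0.548, 0.0, -0.837]] tilt 33.2
G in tool shares (to go) [ 0.866 -0.035  2.053] mm [34.7 -1.4 82.1]
```

Call:
{"method": "step_arm", "body": {
  "rows": [
    {"jaw": 0.2, "x": 0.25, "y": 0, "z": 0, "roll": 0},
    {"jaw": 0.2, "x": 0.25, "y": 0, "z": 0, "roll": 0},
    {"jaw": 0.2, "x": 0.25, "y": 0, "z": 0, "roll": 0},
    {"jaw": 0.2, "x": 0.25, "y": 0, "z": 0, "roll": 0},
    {"jaw": 0.2, "x": 0.25, "y": 0, "z": 0, "roll": 0},
    {"jaw": 0.2, "x": 0.25, "y": 0, "z": 0, "roll": 0},
    {"jaw": 0.2, "x": 0, "y": 0, "z": 0, "roll": 0},
    {"jaw": 0.2, "x": 0, "y": 0, "z": 0, "roll": 0}
  ]
}}

```text
clock: 18.15
tcp_pos: [449.7, -39.6, 155.0]
eef_rot: [-3.137, 0.535, 2.977]
contact_force: [-0.4, -0.5, -0.1]
finger_gap: 51.2
grasp_force: 0.0
```

```bash
python3 chk.py
```

```text
[-0.037 -0.336 -1.025  0.352 -0.069  0.11 ] [449.7 -39.6 155. ] [[-0.849, 0.166, 0.502], [0.141, 0.986, -0.088], [-0.509, -0.004, -0.86]] tilt 30.6
G in tool shares (to go) [ 0.111 -0.129  2.373] mm [ 4.4 -5.2 94.9]
```

Call:
{"method": "step_arm", "body": {
  "rows": [
    {"jaw": 0.2, "x": 0.2, "y": 0, "z": 0.15, "roll": 0},
    {"jaw": 0.2, "x": 0.2, "y": 0, "z": 0.15, "roll": 0},
    {"jaw": 0.2, "x": 0.2, "y": -0.05, "z": 0.15, "roll": 0},
    {"jaw": 0.2, "x": 0.2, "y": -0.05, "z": 0.15, "roll": 0},
    {"jaw": 0.2, "x": 0.2, "y": -0.05, "z": 0.15, "roll": 0},
    {"jaw": 0.2, "x": 0.2, "y": 0, "z": 0.15, "roll": 0},
    {"jaw": 0.2, "x": 0.2, "y": 0, "z": 0.15, "roll": 0},
    {"jaw": 0.2, "x": 0, "y": 0, "z": 0, "roll": 0}
  ]
}}

```text
clock: 18.95
tcp_pos: [449.5, -41.3, 123.6]
eef_rot: [-3.132, 0.48, 2.977]
contact_force: [-1.4, -0.5, -0.2]
finger_gap: 51.1
grasp_force: 0.0
```

```bash
python3 chk.py
```

```text
[-0.043 -0.252 -1.025  0.322 -0.066  0.109] [449.5 -41.3 123.6] [[-0.875, 0.169, 0.454], [0.146, 0.986, -0.086], [-0.462, -0.009, -0.887]] tilt 27.5
G in tool shares (to go) [-0.355 -0.084  1.68 ] mm [-14.2  -3.3  67.2]
```

Call:
{"method": "step_arm", "body": {
  "rows": [
    {"jaw": 0.2, "x": -0.05, "y": 0, "z": 0.2, "roll": 0},
    {"jaw": 0.2, "x": -0.05, "y": -0.05, "z": 0.2, "roll": 0},
    {"jaw": 0.2, "x": 0, "y": -0.05, "z": 0.2, "roll": 0},
    {"jaw": 0.2, "x": 0, "y": 0, "z": 0.2, "roll": 0},
    {"jaw": 0.2, "x": 0, "y": 0, "z": 0.2, "roll": 0},
    {"jaw": 0.2, "x": 0, "y": 0, "z": 0, "roll": 0},
    {"jaw": 0.2, "x": 0, "y": 0, "z": 0, "roll": 0},
    {"jaw": 0.2, "x": 0, "y": 0, "z": 0, "roll": 0}
  ]
}}

```text
clock: 19.75
tcp_pos: [474.3, -49.4, 94.1]
eef_rot: [-3.131, 0.476, 2.976]
contact_force: [0.9, 0.6, -0.1]
finger_gap: 51.2
grasp_force: 0.0
```

```bash
python3 chk.py; python3 - <<'E'
from h import *
c=cam("wrist","pics/wrist6");print(red(c,100,640,0,480));c=cam("top","pics/top6")
cv2.imwrite("pics/crop6.png",np.hstack([cv2.resize(load("pics/wrist6")["pixels"][:,:,::-1],(480,360)),cv2.resize(c["pixels"][200:320,230:330,::-1],(300,360),interpolation=cv2.INTER_CUBIC)]))
E
```

```text
[-0.064 -0.138 -1.025  0.212 -0.057  0.09 ] [474.3 -49.4  94.1] [[-0.877, 0.169, 0.45], [0.146, 0.986, -0.086], [-0.458, -0.009, -0.889]] tilt 27.3
G in tool shares (to go) [-0.125  0.005  0.726] mm [-5.   0.2 29. ]
[([291, 269, 49, 69, 2598], [314.9, 304.2]), ([494, 281, 146, 17, 2277], [567.8, 288.8])]
```

View pics/crop6.png

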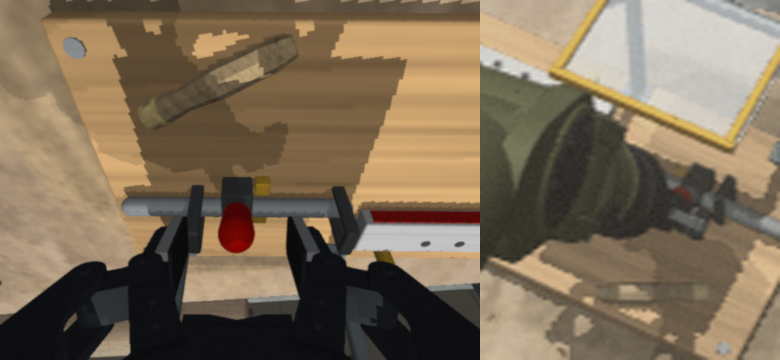

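Call:
{"method": "step_arm", "body": {
  "rows": [
    {"jaw": 0.2, "x": -0.05, "y": 0, "z": 0.2, "roll": 0},
    {"jaw": 0.2, "x": -0.05, "y": 0, "z": 0.2, "roll": 0},
    {"jaw": 0.2, "x": 0, "y": 0, "z": 0.2, "roll": 0},
    {"jaw": 0.2, "x": 0, "y": 0, "z": 0.1, "roll": 0},
    {"jaw": -1, "x": 0, "y": 0, "z": 0, "roll": 0},
    {"jaw": -1, "x": 0, "y": 0, "z": 0, "roll": 0},
    {"jaw": -1, "x": 0, "y": 0, "z": 0, "roll": 0},
    {"jaw": -1, "x": 0, "y": 0, "z": 0, "roll": 0}
  ]
}}

```text
clock: 20.65
tcp_pos: [490.8, -52.5, 71.4]
eef_rot: [-3.131, 0.474, 2.976]
contact_force: [0.2, -0.8, -1.8]
finger_gap: 18.4
grasp_force: 58.5
```

```bash
python3 chk.py; python3 - <<'E'
from h import *
print(np.round(get_state()["contact_force"],1),get_state()["grasp_force"],plan([(0,0,15),(9.6*.3,59.2*.3,0)],[0,0]))
E
```

```text
[-0.07  -0.057 -1.025  0.131 -0.054  0.085] [490.8 -52.5  71.4] [[-0.877, 0.169, 0.449], [0.146, 0.986, -0.086], [-0.457, -0.01, -0.89]] tilt 27.2
G in tool shares (to go) [-0.011  0.006  0.03 ] mm [-0.4  0.2  1.2]
[ 0.2 -0.8 -1.8] 58.510751724243164 [[-0.17, 0.0, -0.33, 0], [0.0, 0.45, -0.01, 0]]
```

Call:
{"method": "step_arm", "body": {
  "rows": [
    {"jaw": -1, "x": -0.05, "y": 0, "z": -0.1, "roll": 0},
    {"jaw": -1, "x": -0.05, "y": 0, "z": -0.1, "roll": 0},
    {"jaw": -1, "x": -0.05, "y": 0, "z": -0.1, "roll": 0},
    {"jaw": -1, "x": -0.01, "y": 0, "z": -0.03, "roll": 0},
    {"jaw": -1, "x": 0, "y": 0, "z": 0, "roll": 0},
    {"jaw": -1, "x": 0, "y": 0, "z": 0, "roll": 0},
    {"jaw": -1, "x": 0, "y": 0, "z": 0, "roll": 0},
    {"jaw": -1, "x": 0, "y": 0, "z": 0, "roll": 0}
  ]
}}

```text
clock: 21.45
tcp_pos: [490.8, -52.2, 86.0]
eef_rot: [-3.131, 0.475, 2.976]
contact_force: [2.9, -1.2, -4.0]
finger_gap: 18.3
grasp_force: 58.6
```

```bash
python3 chk.py; python3 - <<'E'
from h import *
print(np.round(get_state()["contact_force"],1),get_state()["grasp_force"],get_state()["finger_gap"])
c=cam("wrist","pics/wrist7");print(red(c,100,640,0,480))
E
```

```text
[-0.07  -0.087 -1.006  0.18  -0.054  0.085] [490.8 -52.2  86. ] [[-0.877, 0.169, 0.449], [0.146, 0.986, -0.086], [-0.457, -0.009, -0.889]] tilt 27.2
G in tool shares (to go) [0.155 0.004 0.355] mm [ 6.2  0.2 14.2]
[ 2.9 -1.2 -4. ] 58.61343204975128 18.300669852249904
[([507, 273, 133, 19, 2182], [574.5, 281.8]), ([287, 282, 58, 88, 4069], [315.3, 327.9])]
```

Call:
{"method": "step_arm", "body": {
  "rows": [
    {"jaw": -1, "x": 0, "y": 0.1, "z": 0, "roll": 0},
    {"jaw": -1, "x": 0, "y": 0.2, "z": 0, "roll": 0},
    {"jaw": -1, "x": 0, "y": 0.2, "z": 0, "roll": 0},
    {"jaw": -1, "x": 0, "y": 0.2, "z": 0, "roll": 0},
    {"jaw": -1, "x": 0, "y": 0.2, "z": 0, "roll": 0},
    {"jaw": -1, "x": 0, "y": 0.2, "z": 0, "roll": 0},
    {"jaw": -1, "x": 0, "y": 0.2, "z": 0, "roll": 0},
    {"jaw": -1, "x": 0, "y": 0, "z": 0, "roll": 0}
  ]
}}

```text
clock: 22.3
tcp_pos: [500.0, 0.6, 85.7]
eef_rot: [-3.132, 0.475, 2.978]
contact_force: [2.8, 1.2, -4.5]
finger_gap: 18.3
grasp_force: 58.9
```

```bash
python3 chk.py; python3 - <<'E'
from h import *
print(np.round(get_state()["contact_force"],1),get_state()["grasp_force"],get_state()["finger_gap"])
c=cam("wrist","pics/wrist8");print(red(c,100,640,0,480))
E
```

```text
[ 0.08  -0.065 -0.986  0.19  -0.12   0.218] [500.    0.6  85.7] [[-0.878, 0.167, 0.45], [0.145, 0.986, -0.084], [-0.457, -0.008, -0.889]] tilt 27.2
G in tool shares (to go) [ 0.163 -1.337  0.356] mm [  6.5 -53.5  14.2]
[ 2.8  1.2 -4.5] 58.876304626464844 18.349460608917596
[([418, 273, 222, 19, 2680], [558.5, 281.9]), ([287, 283, 58, 88, 4066], [315.8, 328.0])]
```

Call:
{"method": "step_arm", "body": {
  "rows": [
    {"jaw": -1, "x": 0, "y": 0.05, "z": 0, "roll": 0},
    {"jaw": -1, "x": 0, "y": 0.05, "z": 0, "roll": 0},
    {"jaw": -1, "x": 0, "y": 0.05, "z": 0, "roll": 0},
    {"jaw": -1, "x": 0, "y": 0.05, "z": 0, "roll": 0},
    {"jaw": -1, "x": 0, "y": 0, "z": 0, "roll": 0},
    {"jaw": -1, "x": 0, "y": 0, "z": 0, "roll": 0},
    {"jaw": -1, "x": 0, "y": 0, "z": 0, "roll": 0},
    {"jaw": -1, "x": 0, "y": 0, "z": 0, "roll": 0}
  ]
}}

```text
clock: 23.15
tcp_pos: [500.7, 5.1, 85.5]
eef_rot: [-3.127, 0.475, 2.975]
contact_force: [2.6, -7.2, -4.1]
finger_gap: 18.3
grasp_force: 59.0
```

Call:
{"method": "step_arm", "body": {
  "rows": [
    {"jaw": -1, "x": 0.05, "y": 0, "z": 0.1, "roll": 0},
    {"jaw": -1, "x": 0.05, "y": 0, "z": 0.1, "roll": 0},
    {"jaw": -1, "x": 0.05, "y": 0, "z": 0.1, "roll": 0},
    {"jaw": -1, "x": 0.01, "y": 0, "z": 0.03, "roll": 0},
    {"jaw": -1, "x": 0, "y": 0, "z": 0, "roll": 0},
    {"jaw": -1, "x": 0, "y": 0, "z": 0, "roll": 0},
    {"jaw": -1, "x": 0, "y": 0, "z": 0, "roll": 0},
    {"jaw": -1, "x": 0, "y": 0, "z": 0, "roll": 0}
  ]
}}

```text
clock: 23.95
tcp_pos: [500.8, 4.9, 71.1]
eef_rot: [-3.127, 0.475, 2.975]
contact_force: [-4.0, -5.4, 5.5]
finger_gap: 18.4
grasp_force: 60.8
```

```bash
python3 chk.py; python3 - <<'E'
from h import *
print(np.round(get_state()["contact_force"],1),get_state()["grasp_force"],get_state()["finger_gap"])
E
```

```text
[ 0.098 -0.033 -1.001  0.145 -0.134  0.237] [500.8   4.9  71.1] [[-0.877, 0.172, 0.449], [0.147, 0.985, -0.09], [-0.457, -0.013, -0.889]] tilt 27.2
G in tool shares (to go) [-0.007 -1.452  0.041] mm [ -0.3 -58.1   1.6]
[-4.  -5.4  5.5] 60.79912841320038 18.406521741736494
```

Call:
{"method": "step_arm", "body": {
  "rows": [
    {"jaw": 0.2, "x": 0, "y": 0, "z": 0, "roll": 0},
    {"jaw": 0.2, "x": 0, "y": 0, "z": 0, "roll": 0},
    {"jaw": 0.2, "x": 0, "y": 0, "z": 0, "roll": 0},
    {"jaw": 0.2, "x": 0, "y": 0, "z": 0, "roll": 0},
    {"jaw": 0.2, "x": 0, "y": 0, "z": -0.2, "roll": 0},
    {"jaw": 0.2, "x": 0, "y": 0, "z": -0.5, "roll": 0},
    {"jaw": 0.2, "x": 0, "y": 0, "z": -0.5, "roll": 0},
    {"jaw": 0.2, "x": 0.2, "y": 0, "z": -0.6, "roll": 0}
  ]
}}

```text
clock: 24.75
tcp_pos: [462.2, 14.2, 132.7]
eef_rot: [-3.131, 0.476, 2.976]
contact_force: [0.4, 0.5, 0.4]
finger_gap: 51.3
grasp_force: 0.0
```

Call:
{"method": "step_arm", "body": {
  "rows": [
    {"jaw": 0.2, "x": 0.3, "y": 0, "z": -0.7, "roll": 0},
    {"jaw": 0.2, "x": 0.3, "y": 0, "z": -0.7, "roll": 0},
    {"jaw": 0.2, "x": 0.2, "y": 0, "z": -0.5, "roll": 0},
    {"jaw": 0.2, "x": 0, "y": 0, "z": 0, "roll": 0},
    {"jaw": 0.2, "x": 0, "y": 0, "z": 0, "roll": 0},
    {"jaw": 0.2, "x": 0, "y": 0, "z": 0, "roll": 0},
    {"jaw": 0.2, "x": 0, "y": 0, "z": 0, "roll": 0},
    {"jaw": 0.2, "x": 0, "y": 0, "z": 0, "roll": 0}
  ]
}}

```text
clock: 25.55
tcp_pos: [399.6, 25.0, 183.3]
eef_rot: [-3.13, 0.473, 2.976]
contact_force: [0.0, 0.7, 0.3]
finger_gap: 51.2
grasp_force: 0.0
```

```bash
python3 chk.py; python3 - <<'E'
from h import *
print(np.round(get_state()["contact_force"],1),get_state()["finger_gap"])
c=cam("wrist","pics/wrist9");w=red(c,100,640,0,480);print(w);t=cam("top","pics/top9");r=red(t,230,340,230,310);print(r)
c=cam("scene","pics/scene9")
E
```

```text
[ 0.21  -0.43  -0.965  0.595 -0.178  0.338] [399.6  25.  183.3] [[-0.878, 0.17, 0.447], [0.147, 0.985, -0.086], [-0.456, -0.01, -0.89]] tilt 27.1
G in tool shares (to go) [-1.023 -1.487  3.708] mm [-40.9 -59.5 148.3]
[0.  0.7 0.3] 51.19791184122888
[([300, 259, 26, 35, 751], [312.7, 276.0]), ([375, 267, 180, 12, 1551], [476.6, 272.5])]
[([268, 254, 13, 9, 71], [273.8, 258.2])]
```

View pics/wrist9.png

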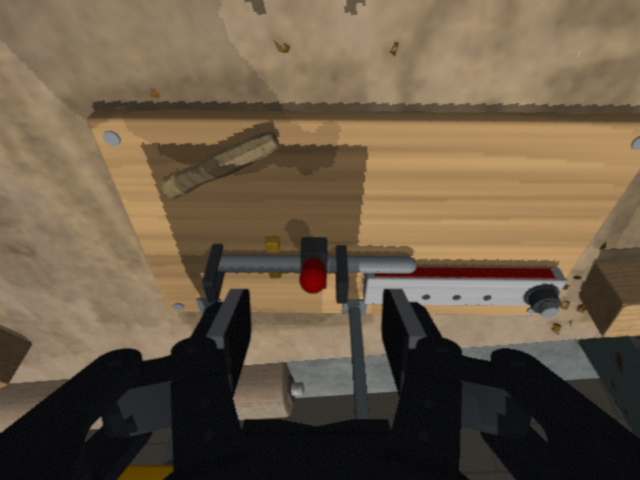

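The view shows the bolt end at (410,265) in front of the fence, the foot at (314,245) past the brass bump at (273,243), and the fence still square. Next I check how far the grip has shifted and whether it has dropped.

```bash
python3 - <<'E'
from h import *
w5=load("pics/wrist5");t5=load("pics/top5");w9=load("pics/wrist9");t9=load("pics/top9")
P0=tri([ray(w5,300.5,191.8),ray(t5,293.2,266.6)]);P1=tri([ray(w9,312.7,276),ray(t9,273.8,258.2)])
d=P1-P0;print(P0.round(1),P1.round(1),(jig((0,0),-.16)[:3,:3].T@d).round(1))
print(np.round(proj(t9,P0+[9.6,59.2,0]),1),np.round(proj(t9,P0+[9.6,59.2,14]),1),"seen 273.8 258.2")
E
```

```text
[487.7 -51.   81.5] [495.8   5.5  84.4] [-1.  57.1  2.9]
[273.1 258.1] [272.9 255.4] seen 273.8 258.2
```

```bash
python3 -c "
from rig import hand_in;print(hand_in())"
```

```text
the job is handed in; nothing more can be done
None
```

I pushed the fence back against the stop pin and slid the bolt about 58 of its 60 mm across. The last pictures show it dropped, the gripper is clear of everything, and the job is handed in; no verdict came back.

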